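Carry an encapsulated note to the viewing stand on a flat lifter

ROBOT

A 6-joint arm with a two-finger parallel gripper is mounted at the origin on the work surface. World frame = base frame: x ahead of the robot, y to its left, z up, the work surface at z = 0. Lengths are in m, angles in rad, forces in N, time in s.
With the tool pointing down it reaches from about 0.425 to 0.95 m from the base axis. Payload 14.7 kg.
Tool frame: the origin (TCP) lies between the finger pads; the fingertips stand 8 mm ahead of it and the grasp point (between the pads) lies 11 mm behind it; z points along the fingers, y is the line along which they close (so a half turn about z gives the same grasp; the last joint's range is limited). The gripper opens to 85 mm and grips with 20 to 120 N. Pads are 22 mm wide; open, the fingers measure 114 mm over their backs; the gripper's body (76 mm by 85 mm) begins 54 mm behind the grasp point. The pads swing forward as they close: fully open they stand 13 mm farther back than shut.
Start: joints at [-1.23, 0.48, 1.596, -0, 1.065, -0.047], TCP at [0.246, -0.602, 0.239] pointing down, gripper open.
Joint ranges: [-2.75, 2.75], [-0.82, 2.05], [0.23, 2.67], [-1.56, 4.7], [0.09, 2.69], [-2.92, 2.92]. Speed limits (rad/s): [1.89, 1.89, 2.39, 3.01, 3.01, 3.01].

INTERFACE

Orientations are given as a unit quaternion [w, x, y, z].
In Python, from station import arm, imaging gives the robot as it stands. The module is installed in compiled form; this text tells all that it offers.
- The arm moves only by the tool servo_tool, never from a script. Its argument "rows" is a list of rows, each a list of 7 numbers: the turn, a rotation vector about the tool's x, y, z in rad, then the shift along the tool's x, y, z in m, then the opening, from 0 (shut) to 1 (fully open). In form: [[ax, ay, az, tx, ty, tz, claw], ...]. A call has 1 to 5 rows; each row is the pose to reach, as a shift and turn from the pose commanded when the call began, along the tool's axes at that moment; what a row does not reach only later rows make up. A row lasts 1/12 s, in which the tool goes at most 41.7 mm and 7.16 degrees, less where a joint would pass 70% of its speed; a pose out of reach is approached as far as the arm can. A call with a gripper value outside its range is refused whole. The fingers move at their own pace and stop on an object; "newtons" is the grip in N (left out, the last holds). Time passes only in rows, so rows that repeat a pose let the fingers close. It gives the time, the measured TCP pose, the force, the opening and the grip force at its end, in the units of the state.
- arm.read_state(): the state, without advancing time (a new reading comes with each control period).
- imaging.get_image(name): name is "scene" or "top"; returns a dict with "image" (384x512x3 uint8, red, green, blue), "z_map" (384x512 float32, m along the optical axis (not along the pixel's ray), 0 where there is no reading), "intrinsics" (3x3 intrinsics, pixels), "distortion" ([k1, k2, p1, p2, k3] as OpenCV has them; the pictures are not rectified), "cam_to_world" (4x4, takes a point from camera to world coordinates). Camera axes: x right, y up, looking along -z (the intrinsics and any distortion apply to the point x, -y, -z); pixel columns grow to the right and rows downward; lengths in m; the calibration is good to about 2 mm. A picture is of the moment at which its call begins.
- arm.close_job(): hands the job in; it is judged then, once.
Trained networks look in the newest picture that a camera, given by its name, has taken for a name from the list of things; names that differ only in an ending like _2 or _b are one class to them, and where a whole thing is asked for, a point or a joint stands for the part that bears it (a point fixed in the world has none). Each returns a list of dicts, best first, with "score" (0 to 1); they miss things now and then, are a little off and sometimes report something else, mostly with a low value. They report only what shows in the picture. A call takes as long as a camera call. They do not tell look-alikes from the thing itself.
- imaging.spot_in(name, camera): "location" ([x, y, z] in m, in world coordinates, good to about 4 mm: the middle of the surface that is visible of it).
- imaging.masks_of(name, camera): "region" (384x512 bool, what is visible of it).
The state is a dict: "t": time; "q": joint angles; "qd": joint speeds; "joint_torque": joint torques, N m; "tool_pos": TCP position; "tool_rot": TCP orientation; "force": force on the tool from outside, world axes, zero at the start; "moment": the same for the moment, N m; "gripper_width": finger opening in m; "finger_force": force on a finger pad.
Only numpy, scipy, OpenCV 4.12 (cv2) and the standard library are available. Lean on these libraries where they do the work, as an engineer would, in place of code of your own. Each camera call takes 0.05 s, during which the arm holds its last target. There are 200 camera calls.

TASK

Take the flat lifter by its orange handle, slide its blade between the rails of the black rack under the encapsulated note, and carry the note on the blade to the blue lit viewing stand. Lower it gently so that it rests flat across that stand's two rails, centred and square, draw the blade out, and lay the lifter flat back on the grey mat. Do not let the fingers touch the note, and leave everything else on the desk where it is.

Things in the scene. Friction and masses are not known exactly. Their poses are not given: they have to be found in the camera images.
- lifter_grip (a point): Grip point of the flat lifter (cranked spatula, 0.16 kg), mid-height of its orange handle. x: handle to blade, y: across, z: up. Handle 22 mm wide (y), 18 high, level, from 25 mm ahead of this point to 83 behind. The steel blade lies level and lower: underside 48 mm below this point, centre 105 mm ahead of it (rear end 35, tip 175 ahead). Starts lying on its blade on the mat.
- lifter: The same lifter; origin at the centre of the blade's underside, same axes. Blade 140 mm long, 44 wide, 2.5 thick. A neck 24 mm wide rises almost upright from the blade's rear end to the handle's front end. It stands stably on its blade, the handle in the air.
- slab: The encapsulated note: stiff clear slab, 120 mm long (x), 80 wide (y), 6 thick (z), about 75 g, showing a pale green note. Origin at the centre of its underside. Starts lying across the two rails of the black rack, long side roughly along them, overhanging both a little.
- rack: Black rack, fixed. Origin at desk height under its centre; x along the rails (roughly world -y), the way the blade goes in; both ends open. Base 140 mm (x) by 96 (y), 6 thick; on it two rails 130 long, 8 wide, 60 mm clear between them, tops 22 mm above the desk. The free gap under the slab is 6 to 22 mm above the desk.
- viewer: Viewing stand, fixed to the desk: blue base with a glowing cream panel and two aluminium rails. Same sizes, origin and axes as the black rack; it starts empty. Either stand may be the nearer one.
- mat: Grey mat fixed flat on the desk, 300 mm (x) by 120 mm (y), 3 mm thick; origin at the centre of its underside; x roughly towards world -y.
- magnifier: Bystander, leave alone: hand magnifier: black ring 90 mm across with a 95 mm handle, lying flat, beyond the stands. Origin at its underside.
- stamp: Bystander, leave alone: turned dark wood hand stamp, 44 mm wide, 73 mm tall, beyond the stands. Origin at its underside.
- ink_pad: Bystander, leave alone: dark steel ink pad with blue top, 110 x 70 x 14 mm, beyond the stands. Origin at its underside.
- calculator: Bystander, leave alone: grey desk calculator, 150 x 75 x 24 mm, to the right. Origin at its underside.
- tape_roll: Bystander, leave alone: yellow roll of tape, 84 mm across, 22 mm tall, lying flat, near right. Origin at its underside.
- note_pack: Bystander, leave alone: banded pack of pale green notes, 140 x 70 x 31 mm, near left. Origin at its underside.
- mug: Bystander, leave alone: white mug, 80 mm across, 85 mm tall, near left. Origin at its underside.
Mind the look-alikes: they are no part of the job. Leave any pink look-alike of the viewer alone.

How it is judged:
By the outcome, as a careful person would: the job done as asked, in the order asked, and still so for the second after the job is handed in, with the robot touching nothing.
It also fails if it takes over 67 s, if anything falls off the work surface, if the arm or the gripper's body presses on something with over 40 N, if the wrist force passes 120 N, or if a joint passes its speed limit or range.

## Working session

There is one attempt and no reset: what is moved stays moved. The work goes in short steps, Python scripts to look and compute and a tool call to move; the robot and the scene stay as the last step left them, time stands still between calls to the robot, and variables do not carry over. Pictures are saved under pics/ and viewed, at most 10 in all, crops included, and the job is handed in when it is done.

Besides the shell and the picture viewer there is one more tool, called after "Emit:" as a command line: name --pt "numbers of a row" for each row, then --argument value for the rest. servo_tool: Moves the arm, as the interface text tells. Its arguments: {"type":"object","properties":{"rows":{"type":"array","items":{"type":"array","items":{"type":"number"}}},"newtons":{"type":"number"}},"required":["rows"]}

```bash
mkdir -p pics; cat > h.py <<'E'
import numpy as np,cv2
from station import arm,imaging
def grab(n):
    d=imaging.get_image(n); return d
def world(d,uv,z=None):
    """pixels (N,2) -> world, by depth map, or by plane height z"""
    uv=np.asarray(uv,float).reshape(-1,2)
    K=np.array(d['intrinsics'],float);D=np.array(d['distortion'],float);T=np.array(d['cam_to_world'])
    n=cv2.undistortPoints(uv.reshape(-1,1,2),K,D).reshape(-1,2)
    r=np.c_[n[:,0],-n[:,1],-np.ones(len(n))]
    if z is None:
        s=d['z_map'][uv[:,1].round().astype(int),uv[:,0].round().astype(int)]
    else:
        rw=r@T[:3,:3].T; s=(z-T[2,3])/rw[:,2]
    return (r*np.asarray(s)[:,None])@T[:3,:3].T+T[:3,3]
def save(n,im): cv2.imwrite('pics/'+n,im[...,::-1])
E
python3 - <<'E'
from h import *
s=arm.read_state();print(s)
for c in('scene','top'):
    d=grab(c);save(c+'0.png',d['image']);print(c,d['cam_to_world'].round(3).tolist(),d['intrinsics'])
    for n in('lifter_grip','lifter','slab','rack','viewer','mat'):
        print(n,[(round(r['score'],2),np.round(r['location'],3).tolist()) for r in imaging.spot_in(n,c)])
E
```

```text
{'t': 0.0, 'q': array([-1.22959298e+00,  4.80847225e-01,  1.59687679e+00,  9.21047425e-06,
        1.06512401e+00, -4.65685663e-02]), 'qd': array([-0.00130934, -0.00168061,  0.00205575,  0.00157776,  0.00017829,
        0.0016056 ]), 'joint_torque': array([-5.38987457e-03, -9.50655484e+01, -4.30183089e+01, -3.17397898e-04,
        1.24652809e-02, -3.99107034e-05]), 'tool_pos': array([ 0.24568414, -0.60133101,  0.23866132]), 'tool_rot': array([-6.21478753e-04,  9.81263162e-01,  1.92671258e-01, -8.81511608e-05]), 'force': array([-0.48997216,  0.39909414, -0.0622233 ]), 'moment': array([-0.05771455,  0.01018829, -0.05056187]), 'finger_force': 0.0, 'gripper_width': 0.08528862253436194}
scene [[0.846, -0.421, 0.327, 0.889], [0.532, 0.653, -0.538, -0.542], [0.013, 0.629, 0.777, 0.84], [0.0, 0.0, 0.0, 1.0]] [[349.88283182   0.         259.56341968]
 [  0.         349.88283182 189.71334278]
 [  0.           0.           1.        ]]
lifter_grip [(0.91, [0.549, 0.279, 0.005])]
lifter [(0.64, [0.55, 0.279, 0.003])]
slab [(0.64, [0.656, -0.188, 0.03])]
rack [(0.67, [0.695, -0.236, 0.005])]
viewer [(0.8, [0.481, -0.145, 0.007]), (0.59, [0.301, -0.192, 0.006])]
mat [(0.9, [0.522, 0.314, 0.004])]
top [[0.007, 0.999, -0.036, 0.495], [-1.0, 0.007, -0.003, -0.007], [-0.002, 0.036, 0.999, 1.319], [0.0, 0.0, 0.0, 1.0]] [[364.73279349   0.         258.6653687 ]
 [  0.         364.73279349 189.66732373]
 [  0.           0.           1.        ]]
lifter_grip []
lifter [(0.93, [0.548, 0.277, 0.004])]
slab [(0.58, [0.657, -0.184, 0.027])]
rack [(0.61, [0.653, -0.179, 0.004])]
viewer [(0.94, [0.304, -0.185, 0.007]), (0.58, [0.479, -0.145, 0.005])]
mat [(0.86, [0.522, 0.334, 0.004])]
```

View pics/top0.png

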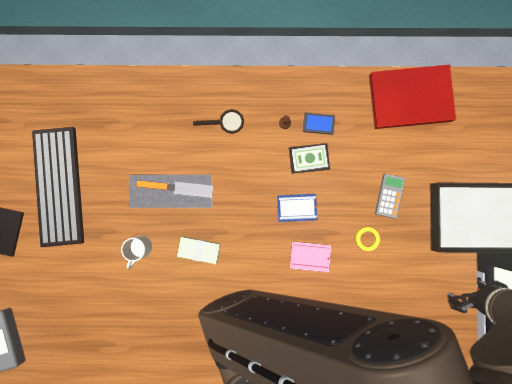

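View pics/scene0.png

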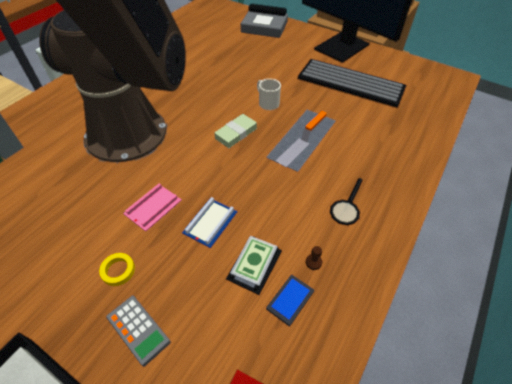

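Top view: the rack with the green note is at (309,158). There are two viewer candidates. (297,208) has a blue base and a cream panel, which fits the description. (311,257) is the pink look-alike, so I leave it alone. The lifter lies on the mat with its orange handle at (152,185) and its blade at (193,190), tip towards -y. I'll measure next and confirm the viewer in a crop.

```bash
cat > m.py <<'E'
from h import *
def hmap(d):
    h,w=d['z_map'].shape; vv,uu=np.mgrid[:h,:w]
    return world(d,np.c_[uu.ravel(),vv.ravel()]).reshape(h,w,3)
def rect(P):
    (c,wh,a)=cv2.minAreaRect((P[:,:2]*1000).astype(np.float32))
    if wh[0]<wh[1]: wh=wh[::-1];a+=90
    a=(a+180)%180   # direction of long side, in deg from world x
    return np.round(c,1).tolist(),np.round(wh,1).tolist(),round(a-180,2)  # near -90
def fit(d,mask,z):
    m=mask.astype(np.uint8)
    n,l,st,_=cv2.connectedComponentsWithStats(m)
    k=1+np.argmax(st[1:,4]); v,u=np.where(l==k)
    # pixel corners
    uv=np.concatenate([np.c_[u+a,v+b] for a in(-.5,.5) for b in(-.5,.5)])
    return rect(world(d,uv,z)),len(u)
E
python3 - <<'E'
from m import *
crops=[]
for c in('top','scene'):
    d=grab(c);W=hmap(d);im=d['image'].astype(int);R,G,B=im[...,0],im[...,1],im[...,2]
    hsv=cv2.cvtColor(d['image'],cv2.COLOR_RGB2HSV)
    near=lambda x,y,r:np.hypot(W[...,0]-x,W[...,1]-y)<r
    print(c)
    mo=(hsv[...,0]<20)&(hsv[...,1]>200)&near(.555,.34,.12)&(W[...,2]>.04)
    print('handle',fit(d,mo,.060), np.median(W[mo][:,2]))
    for n,(x,y),z in(('viewer',(.479,-.145),.006),('rack',(.653,-.18),.006),('slab',(.653,-.18),.028),('lifter',(.555,.3),.0055)):
        rs=[r for r in imaging.masks_of(n,c)]
        for r in rs:
            m=r['region']
            p=W[m].mean(0)
            if np.hypot(p[0]-x,p[1]-y)<.1:
                if n=='lifter': m=m&(W[...,2]<.02)&(W[...,1]<.29)
                print(n,round(r['score'],2),fit(d,m,z),np.percentile(W[m][:,2],[5,50,95]).round(3))
    # geometric: union
    m=near(.653,-.18,.12)&(W[...,2]>.020)&(W[...,2]<.04); print('slab geo',fit(d,m,.028),np.median(W[m][:,2]))
    m=near(.653,-.18,.12)&(hsv[...,2]<70); print('rack dark',fit(d,m,.006))
    m=near(.479,-.145,.1)&~((hsv[...,0]<20)&(hsv[...,1]>90)); print('viewer notwood',fit(d,m,.006))
    m=near(.555,.3,.3)&(hsv[...,1]<75)&(W[...,2]<.03)&(W[...,1]>.17);print('mat',fit(d,m,.003))
    if c=='top': crops+=[(d['image'][130:280,260:360])]
    else: crops+=[d['image'][180:300,120:290]]; 
    if c=='scene': lift=d['image'][100:180,250:350]
o=[cv2.resize(x,(0,0),fx=f,fy=f,interpolation=cv2.INTER_CUBIC) for x,f in((crops[0],3.2),(crops[1],2.8))]
H=max(x.shape[0] for x in o)
o=[cv2.copyMakeBorder(x,0,H-x.shape[0],0,0,cv2.BORDER_CONSTANT) for x in o]
save('crop1.png',np.hstack(o))
E
```

```text
topTraceback (most recent call last):
  File "<stdin>", line 9, in <module>
  File "m.py", line 13, in fit
    k=1+np.argmax(st[1:,4]); v,u=np.where(l==k)
        ~~~~~~~~~^^^^^^^^^^
    return _wrapfunc(a, 'argmax', axis=axis, out=out, **kwds)
    return bound(*args, **kwds)
ValueError: attempt to get argmax of an empty sequence
```

```bash
cat > a.py <<'E'
from m import *
crops=[]
def tryfit(t,*a):
    try: print(t,fit(*a))
    except Exception as e: print(t,'none')
for c in('top','scene'):
    d=grab(c);W=hmap(d);im=d['image'].astype(int)
    hsv=cv2.cvtColor(d['image'],cv2.COLOR_RGB2HSV)
    near=lambda x,y,r:np.hypot(W[...,0]-x,W[...,1]-y)<r
    print(c)
    if c=='top': print(hsv[185,152],W[185,152],hsv[180,100],W[180,100],hsv[190,195],W[190,195])
    else: print(hsv[121,316],W[121,316],hsv[240,100])
    mo=(hsv[...,0]<25)&(hsv[...,1]>190)&(hsv[...,2]>200)&near(.54,.36,.15)
    tryfit('handle',d,mo,.060); print(np.median(W[mo][:,2]) if mo.any() else 0)
    for n,(x,y),z in(('viewer',(.479,-.145),.006),('rack',(.653,-.18),.006),('slab',(.653,-.18),.028),('lifter',(.555,.3),.0055)):
        for r in imaging.masks_of(n,c):
            m=r['region']
            p=W[m].mean(0)
            if np.hypot(p[0]-x,p[1]-y)<.1:
                if n=='lifter': m=m&(W[...,2]<.02)&(W[...,1]<.29)
                tryfit(n+str(round(r['score'],2)),d,m,z);print(np.percentile(W[m][:,2],[5,50,95]).round(3))
    m=near(.653,-.18,.12)&(W[...,2]>.020)&(W[...,2]<.04); tryfit('slab geo',d,m,.028);print(np.median(W[m][:,2]))
    tryfit('rack dark',d,near(.653,-.18,.12)&(hsv[...,2]<70),.006)
    tryfit('viewer notwood',d,near(.479,-.145,.1)&~((hsv[...,0]<20)&(hsv[...,1]>90)),.006)
    tryfit('mat',d,near(.555,.3,.3)&(hsv[...,1]<75)&(W[...,2]<.03)&(W[...,1]>.17),.003)
    crops+=[d['image'][130:280,260:360] if c=='top' else d['image'][180:300,120:290]]
o=[cv2.resize(x,(0,0),fx=f,fy=f,interpolation=cv2.INTER_CUBIC) for x,f in((crops[0],3.2),(crops[1],2.8))]
H=max(x.shape[0] for x in o)
o=[cv2.copyMakeBorder(x,0,H-x.shape[0],0,0,cv2.BORDER_CONSTANT) for x in o]
save('crop1.png',np.hstack(o))
E
python3 a.py
```

```text
top
[ 18 181 253] [0.55309031 0.36532672 0.06041513] [ 14 152 215] [0.5726084  0.5707248  0.00282005] [145   7 214] [0.53859403 0.22593344 0.00694729]
handle (([549.4, 408.6], [7.0, 3.5], -89.61), 2)
0.05888039277462931
viewer0.64 (([479.1, -141.8], [146.4, 101.0], -86.13), 1035)
[0.002 0.007 0.024]
rack0.74 (([702.1, -244.3], [27.5, 13.0], -153.48), 17)
[0.003 0.006 0.026]
slab0.57 (([655.7, -181.5], [124.7, 84.9], -82.17), 756)
[0.024 0.029 0.033]
slab geo (([656.2, -183.5], [132.5, 83.6], -81.48), 765)
0.028779416213375875
rack dark (([683.8, -115.6], [7.3, 3.6], -179.78), 2)
viewer notwood (([478.8, -140.8], [145.7, 101.1], -86.92), 1053)
mat (([534.6, 318.9], [297.3, 119.3], -89.61), 2454)
scene
[ 14 255 237] [0.56158324 0.36123236 0.0590608 ] [ 15 187 176]
handle (([556.1, 371.2], [114.3, 24.4], -94.78), 114)
0.061752958837393346
viewer0.6 (([480.3, -138.5], [146.3, 101.2], -86.92), 1351)
[0.005 0.008 0.024]
rack0.76 (([659.3, -181.9], [149.9, 100.3], -84.89), 531)
[0.003 0.007 0.022]
slab0.77 (([657.3, -181.5], [125.5, 83.9], -81.62), 1315)
[0.027 0.03  0.032]
lifter0.72 (([542.6, 230.8], [132.8, 49.1], -94.7), 340)
[0.004 0.007 0.01 ]
slab geo (([657.2, -185.0], [133.4, 86.1], -83.07), 1368)
0.029668303818527753
rack dark (([659.9, -182.8], [143.3, 95.9], -84.49), 370)
viewer notwood (([480.0, -136.7], [151.7, 104.1], -87.17), 1459)
mat (([537.2, 319.2], [307.3, 124.0], -89.58), 1745)
```

View pics/crop1.png

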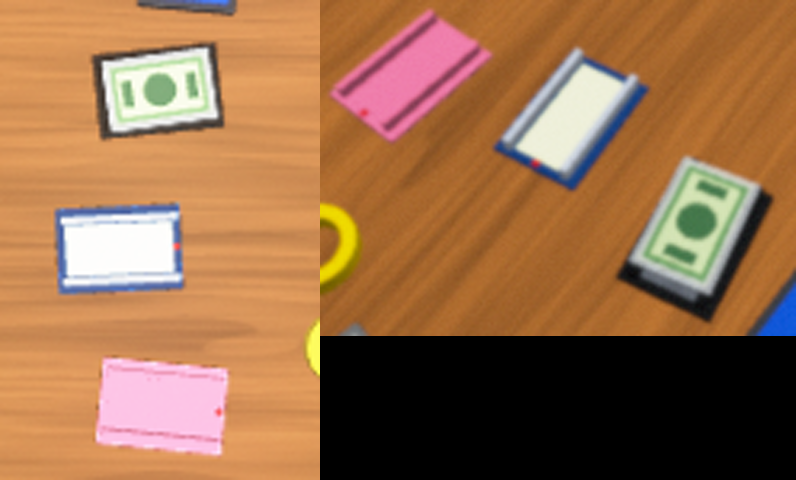

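The crop confirms it. The blue-based stand with the cream panel (crop 120,248) is the viewer, and the pink one (160,405) is the look-alike. Next I refine the handle measurement and write a move planner.

```bash
cat > plan.py <<'E'
from h import *
from scipy.spatial.transform import Rotation as Ro
def pose(s=None):
    s=s or arm.read_state(); q=s['tool_rot']
    return np.array(s['tool_pos']),Ro.from_quat(np.r_[q[1:],q[0]])
def down(ang): # tool x at ang deg from world x, z down
    a=np.radians(ang); x=np.array([np.cos(a),np.sin(a),0]);z=np.array([0,0,-1.])
    return Ro.from_matrix(np.c_[x,np.cross(z,x),z])
def plan(start,wps,claw):
    """wps: (xyz, ang, nrows). Prints calls of 5 rows with rounded numbers; follows rounding."""
    p,R=start; seq=[]
    for xyz,ang,n in wps:
        xyz=np.array(xyz,float);R1=down(ang);rv=(R.inv()*R1).as_rotvec()
        for i in range(1,n+1): seq.append((p+(xyz-p)*i/n,R*Ro.from_rotvec(rv*i/n)))
        p,R=xyz,R1
    P,RR=start
    while seq:
        ch,seq=seq[:5],seq[5:]; rows=[]
        for q,Q in ch:
            rows.append([round(float(v),3)+0.0 for v in np.r_[(RR.inv()*Q).as_rotvec(),RR.inv().apply(q-P)]]+[claw])
        print(rows); r=np.array(rows[-1])
        P,RR=P+RR.apply(r[3:6]),RR*Ro.from_rotvec(r[:3])
    print('end',P.round(4))
E
python3 - <<'E'
from m import *
from plan import *
d=grab('top');W=hmap(d);hsv=cv2.cvtColor(d['image'],cv2.COLOR_RGB2HSV)
n=(abs(W[...,0]-.55)<.06)&(abs(W[...,1]-.33)<.15)
print(fit(d,n&(hsv[...,0]<22)&(hsv[...,1]>120),.060))
print(fit(d,n&(W[...,2]>.045),.060))
print(fit(d,n&(hsv[...,2]>190)&(hsv[...,1]<40),.0055))
plan(pose(),[((.46,-.42,.2),43,7),((.60,-.05,.17),65,10),((.553,.342,.12),85.3,11)],1)
E
```

```text
(([548.3, 315.5], [290.4, 117.7], -89.62), 394)
(([554.4, 364.6], [115.4, 25.8], -95.33), 204)
(([542.2, 240.5], [124.8, 47.2], -95.63), 403)
[[0.0, 0.0, -0.052, 0.038, -0.012, 0.006, 1], [0.0, 0.0, -0.104, 0.076, -0.025, 0.011, 1], [0.0, 0.0, -0.155, 0.114, -0.037, 0.017, 1], [0.0, 0.0, -0.207, 0.153, -0.05, 0.022, 1], [0.0, 0.0, -0.259, 0.191, -0.062, 0.028, 1]]
[[0.0, 0.0, -0.052, 0.04, -0.003, 0.006, 1], [0.0, 0.0, -0.104, 0.08, -0.005, 0.011, 1], [0.0, 0.0, -0.142, 0.113, -0.026, 0.014, 1], [0.0, 0.0, -0.18, 0.147, -0.047, 0.017, 1], [0.0, 0.0, -0.219, 0.18, -0.068, 0.02, 1]]
[[0.0, 0.0, -0.038, 0.038, -0.013, 0.003, 1], [0.0, 0.0, -0.077, 0.075, -0.027, 0.006, 1], [0.0, 0.0, -0.115, 0.112, -0.04, 0.009, 1], [0.0, 0.0, -0.153, 0.149, -0.053, 0.012, 1], [0.0, 0.0, -0.192, 0.187, -0.067, 0.015, 1]]
[[0.0, 0.0, -0.038, 0.039, -0.006, 0.003, 1], [0.0, 0.0, -0.077, 0.078, -0.012, 0.006, 1], [0.0, 0.0, -0.109, 0.107, -0.033, 0.011, 1], [0.0, 0.0, -0.141, 0.136, -0.054, 0.015, 1], [0.0, 0.0, -0.173, 0.165, -0.075, 0.02, 1]]
[[0.0, 0.0, -0.033, 0.032, -0.016, 0.004, 1], [0.0, 0.0, -0.065, 0.064, -0.032, 0.009, 1], [0.0, 0.0, -0.097, 0.096, -0.048, 0.014, 1], [0.0, 0.0, -0.129, 0.128, -0.064, 0.018, 1], [0.0, 0.0, -0.161, 0.161, -0.08, 0.023, 1]]
[[0.0, 0.0, -0.033, 0.034, -0.011, 0.004, 1], [0.0, 0.0, -0.065, 0.068, -0.021, 0.009, 1], [0.0, 0.0, -0.097, 0.103, -0.032, 0.013, 1]]
end [0.5527 0.3425 0.1203]
```

Emit:
servo_tool --pt "0 0 -0.052 0.038 -0.012 0.006 1" --pt "0 0 -0.104 0.076 -0.025 0.011 1" --pt "0 0 -0.155 0.114 -0.037 0.017 1" --pt "0 0 -0.207 0.153 -0.05 0.022 1" --pt "0 0 -0.259 0.191 -0.062 0.028 1"

```text
t: 1.72
tool_pos: [0.4003, -0.4707, 0.2113]
tool_rot: [0.0, 0.948, 0.319, 0.0]
force: [0.2, -0.5, -0.3]
gripper_width: 0.0855
finger_force: 0.0
```

Emit:
servo_tool --pt "0 0 -0.052 0.04 -0.003 0.006 1" --pt "0 0 -0.104 0.08 -0.005 0.011 1" --pt "0 0 -0.142 0.113 -0.026 0.014 1" --pt "0 0 -0.18 0.147 -0.047 0.017 1" --pt "0 0 -0.219 0.18 -0.068 0.02 1"

```text
t: 2.13
tool_pos: [0.5025, -0.3075, 0.191]
tool_rot: [-0.0, 0.907, 0.42, 0.0]
force: [0.6, -0.1, 0.3]
gripper_width: 0.0853
finger_force: 0.0
```

Emit:
servo_tool --pt "0 0 -0.038 0.038 -0.013 0.003 1" --pt "0 0 -0.077 0.075 -0.027 0.006 1" --pt "0 0 -0.115 0.112 -0.04 0.009 1" --pt "0 0 -0.153 0.149 -0.053 0.012 1" --pt "0 0 -0.192 0.187 -0.067 0.015 1"

```text
t: 2.55
tool_pos: [0.5725, -0.1218, 0.1763]
tool_rot: [0.0, 0.863, 0.505, 0.0]
force: [1.6, -0.8, -0.8]
gripper_width: 0.0854
finger_force: 0.0
```

Emit:
servo_tool --pt "0 0 -0.038 0.039 -0.006 0.003 1" --pt "0 0 -0.077 0.078 -0.012 0.006 1" --pt "0 0 -0.109 0.107 -0.033 0.011 1" --pt "0 0 -0.141 0.136 -0.054 0.015 1" --pt "0 0 -0.173 0.165 -0.075 0.02 1"

```text
t: 2.97
tool_pos: [0.5875, 0.0589, 0.1562]
tool_rot: [0.0, 0.816, 0.578, 0.0]
force: [1.2, 0.8, -0.6]
gripper_width: 0.0852
finger_force: 0.0
```

Emit:
servo_tool --pt "0 0 -0.033 0.032 -0.016 0.004 1" --pt "0 0 -0.065 0.064 -0.032 0.009 1" --pt "0 0 -0.097 0.096 -0.048 0.014 1" --pt "0 0 -0.129 0.128 -0.064 0.018 1" --pt "0 0 -0.161 0.161 -0.08 0.023 1"

```text
t: 3.38
tool_pos: [0.5655, 0.2372, 0.1333]
tool_rot: [0.0, 0.767, 0.642, 0.0]
force: [0.7, -0.9, -1.1]
gripper_width: 0.0856
finger_force: 0.0
```

Emit:
servo_tool --pt "0 0 -0.033 0.034 -0.011 0.004 1" --pt "0 0 -0.065 0.068 -0.021 0.009 1" --pt "0 0 -0.097 0.103 -0.032 0.013 1" --pt "0 0 -0.097 0.103 -0.032 0.013 1"

```text
t: 3.72
tool_pos: [0.5516, 0.3484, 0.1197]
tool_rot: [-0.0, 0.734, 0.68, 0.001]
force: [-0.8, -1.2, 0.3]
gripper_width: 0.0855
finger_force: 0.0
```

```bash
python3 - <<'E'
from plan import *
p,R=pose();print(p,R.as_matrix().round(3).tolist(),arm.read_state()['t'])
plan((p,R),[((.5525,.340,.06),84.9,3),((.5525,.340,.042),84.9,2)],1)
E
```

```text
[0.5516482  0.34836911 0.11965948] [[0.076, 0.997, 0.0], [0.997, -0.076, 0.002], [0.002, 0.0, -1.0]] 3.7167
[[0.0, -0.001, 0.004, -0.003, 0.0, 0.02, 1], [0.0, -0.001, 0.008, -0.006, 0.001, 0.04, 1], [0.0, -0.002, 0.012, -0.008, 0.001, 0.06, 1], [0.0, -0.002, 0.012, -0.008, 0.001, 0.069, 1], [0.0, -0.002, 0.012, -0.008, 0.001, 0.078, 1]]
end [0.5521 0.3404 0.0416]
```

Emit:
servo_tool --pt "0 0 0.006 -0.0025 0 0.02 1" --pt "0 0 0.006 -0.0025 0 0.04 1" --pt "0 0 0.006 -0.0025 0 0.06 1" --pt "0 0 0.006 -0.0025 0 0.07 1" --pt "0 0 0.006 -0.0025 0 0.079 1"

```text
t: 4.13
tool_pos: [0.5522, 0.3399, 0.0403]
tool_rot: [-0.0, 0.738, 0.675, -0.001]
force: [-0.5, 0.2, -0.2]
gripper_width: 0.0852
finger_force: 0.0
```

Emit:
servo_tool --pt "0 0 0 0 0 0 1" --pt "0 0 0 0 0 0 0.6" --pt "0 0 0 0 0 0 0.4" --pt "0 0 0 0 0 0 0.3" --pt "0 0 0 0 0 0 0" --newtons 100

```text
t: 4.55
tool_pos: [0.5531, 0.3403, 0.0422]
tool_rot: [0.0, 0.738, 0.675, 0.001]
force: [0.3, 0.6, -0.3]
gripper_width: 0.0385
finger_force: 0.0
```

Emit:
servo_tool --pt "0 0 0 0 0 0 0" --pt "0 0 0 0 0 0 0" --pt "0 0 0 0 0 0 0" --pt "0 0 0 0 0 0 0" --pt "0 0 0 0 0 0 0"

```text
t: 4.97
tool_pos: [0.5529, 0.3403, 0.042]
tool_rot: [0.0, 0.738, 0.675, 0.0]
force: [-0.0, 0.2, 6.3]
gripper_width: 0.0202
finger_force: 97.6
```

Emit:
servo_tool --pt "0 0 0 0 0 -0.003 0" --pt "0 0 0 0 0 -0.008 0" --pt "0 0 0 0 0 -0.013 0" --pt "0 0 0 0 0 -0.018 0" --pt "0 0 0 0 0 -0.018 0"

```text
t: 5.38
tool_pos: [0.5531, 0.3404, 0.0606]
tool_rot: [0.0, 0.738, 0.675, 0.001]
force: [-0.1, 0.5, -1.6]
gripper_width: 0.0202
finger_force: 97.8
```

```bash
cat > lift.py <<'E'
from m import *
from plan import *
def lifter(save_as=None):
    p,R=pose();print('tcp',p.round(4),np.degrees(np.arctan2(*R.as_matrix()[[1,0],0])).round(2),arm.read_state()['t'])
    for c in('scene','top'):
        d=grab(c);W=hmap(d)
        for r in imaging.masks_of('lifter',c):
            m=r['region'];T=W[m]
            hz=p[2]+.011-.048
            b=m&(abs(W[...,2]-hz)<.013)&(np.hypot(W[...,0]-p[0],W[...,1]-p[1])>.045)
            try: print(c,round(r['score'],2),fit(d,b,hz+.0025),np.percentile(W[b][:,2],[5,50,95]).round(4))
            except Exception as e: print(c,'none')
            P=W[b]; 
            if len(P)>50:
                A=np.c_[P[:,:2]-P[:,:2].mean(0),np.ones(len(P))];print('plane',np.linalg.lstsq(A,P[:,2],rcond=None)[0].round(4))
        if save_as: save(save_as+c+'.png',d['image'])
if __name__=='__main__': lifter('g_')
E
python3 lift.py
```

```text
tcp [0.5531 0.3404 0.0606] 84.96 5.3833
scene 0.72 (([543.7, 232.1], [140.9, 49.1], -95.51), 377) [0.0226 0.0252 0.0275]
plane [0.0153 0.0008 0.0251]
top 0.63 (([541.7, 231.9], [139.9, 47.7], -95.33), 451) [0.0182 0.0223 0.0273]
plane [-0.0103 -0.0044  0.0224]
```

```bash
python3 - <<'E'
from plan import *
plan(pose(),[((.5531,.3404,.080),85.2,2),((.5570,.3250,.085),86,1),((.6250,.1000,.085),95.8,10),((.6285,.0884,.0805),96.3,2),((.6285,.0884,.0505),96.3,4),((.6285,.0884,.0505),96.3,1)],0)
E
```

```text
[[0.0, 0.0, -0.002, 0.0, 0.0, -0.01, 0], [0.0, 0.0, -0.004, 0.0, 0.001, -0.021, 0], [0.0, 0.0, -0.018, -0.015, 0.006, -0.026, 0], [0.0, 0.0, -0.035, -0.036, 0.015, -0.026, 0], [0.0, 0.0, -0.052, -0.058, 0.023, -0.026, 0]]
[[0.0, 0.0, -0.018, -0.022, 0.008, 0.0, 0], [0.0, 0.0, -0.035, -0.045, 0.016, 0.0, 0], [0.0, 0.0, -0.052, -0.067, 0.023, 0.0, 0], [0.0, 0.0, -0.069, -0.089, 0.031, 0.0, 0], [0.0, 0.0, -0.086, -0.111, 0.038, 0.0, 0]]
[[0.0, 0.0, -0.017, -0.023, 0.006, 0.0, 0], [0.0, 0.0, -0.034, -0.046, 0.012, 0.0, 0], [0.0, 0.0, -0.051, -0.069, 0.017, 0.0, 0], [0.0, 0.0, -0.056, -0.075, 0.019, 0.002, 0], [0.0, 0.0, -0.06, -0.081, 0.02, 0.005, 0]]
[[0.0, 0.0, 0.0, 0.0, 0.0, 0.007, 0], [0.0, 0.0, 0.0, 0.0, 0.0, 0.015, 0], [0.0, 0.0, 0.0, 0.0, 0.0, 0.022, 0], [0.0, 0.0, 0.0, 0.0, 0.0, 0.03, 0], [0.0, 0.0, 0.0, 0.0, 0.0, 0.03, 0]]
end [0.6282 0.088  0.0502]
```

Emit:
servo_tool --pt "0 0 -0.002 0 0 -0.01 0" --pt "0 0 -0.004 0 0.001 -0.021 0" --pt "0 0 -0.018 -0.015 0.006 -0.026 0" --pt "0 0 -0.035 -0.036 0.015 -0.026 0" --pt "0 0 -0.052 -0.058 0.023 -0.026 0"

```text
t: 6.0
tool_pos: [0.5712, 0.2805, 0.087]
tool_rot: [0.0, 0.719, 0.695, 0.001]
force: [0.3, -0.3, -1.6]
gripper_width: 0.0205
finger_force: 97.9
```

Emit:
servo_tool --pt "0 0 -0.018 -0.022 0.008 0 0" --pt "0 0 -0.035 -0.045 0.016 0 0" --pt "0 0 -0.052 -0.067 0.023 0 0" --pt "0 0 -0.069 -0.089 0.031 0 0" --pt "0 0 -0.086 -0.111 0.038 0 0"

```text
t: 6.42
tool_pos: [0.6052, 0.1669, 0.0865]
tool_rot: [0.0, 0.689, 0.725, 0.0]
force: [0.8, 0.6, -1.3]
gripper_width: 0.02
finger_force: 97.9
```

Emit:
servo_tool --pt "0 0 -0.017 -0.023 0.006 0 0" --pt "0 0 -0.034 -0.046 0.012 0 0" --pt "0 0 -0.051 -0.069 0.017 0 0" --pt "0 0 -0.056 -0.075 0.019 0.002 0" --pt "0 0 -0.06 -0.081 0.02 0.005 0"

```text
t: 6.83
tool_pos: [0.6294, 0.087, 0.0814]
tool_rot: [0.001, 0.668, 0.744, 0.001]
force: [-0.7, 0.6, -1.4]
gripper_width: 0.0197
finger_force: 97.9
```

Emit:
servo_tool --pt "0 0 0 0 0 0.007 0" --pt "0 0 0 0 0 0.015 0" --pt "0 0 0 0 0 0.022 0" --pt "0 0 0 0 0 0.03 0" --pt "0 0 0 0 0 0.03 0"

```text
t: 7.25
tool_pos: [0.627, 0.0888, 0.0482]
tool_rot: [-0.001, 0.667, 0.745, -0.001]
force: [-0.4, -0.3, -2.7]
gripper_width: 0.0204
finger_force: 97.8
```

```bash
sed -i "s/lifter('g_')/lifter('pre_')/" lift.py; python3 lift.py; python3 -c "
from h import *
a=cv2.imread('pics/pre_scene.png')[100:310,200:360];b=cv2.imread('pics/pre_top.png')[120:220,220:340]
a=cv2.resize(a,None,fx=2.5,fy=2.5,interpolation=2);b=cv2.resize(b,None,fx=3.3,fy=3.3,interpolation=2)
b=cv2.copyMakeBorder(b,0,a.shape[0]-b.shape[0],0,0,0);cv2.imwrite('pics/pre.png',np.hstack([a,b]))"
```

```text
tcp [0.627  0.0888 0.0482] 96.35 7.25
scene 0.74 (([638.7, -19.5], [139.1, 45.9], -83.3), 536) [0.0101 0.0125 0.0149]
plane [0.0086 0.0025 0.0125]
top 0.64 (([639.9, -33.7], [108.5, 47.6], -84.85), 326) [0.0081 0.0125 0.016 ]
plane [0.0232 0.0024 0.0123]
```

View pics/pre.png

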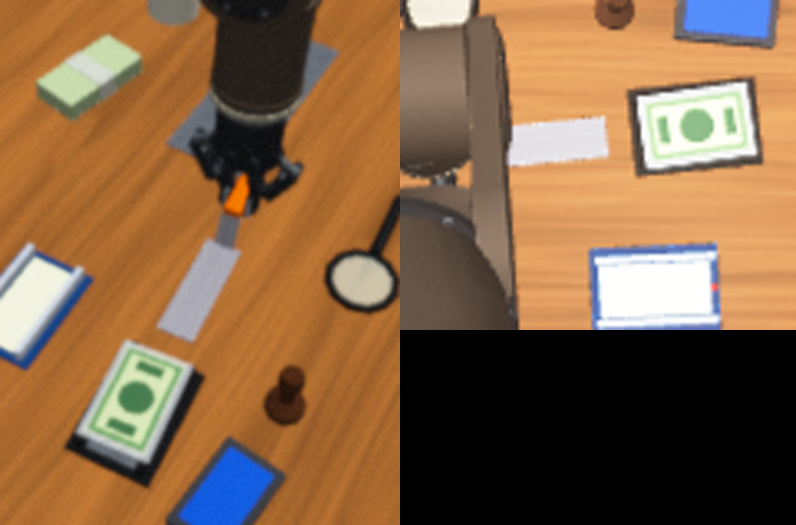

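The blade is level with its top at about 12.5 mm. It is in line with the rack and its tip is about 25 mm short of it. Inserting now.

Emit:
servo_tool --pt "0 0 0 -0.004 0 -0.002 0" --pt "0 0 0 -0.012 0 -0.002 0" --pt "0 0 0 -0.022 0 -0.002 0" --pt "0 0 0 -0.032 0 -0.002 0" --pt "0 0 0 -0.042 0 -0.002 0"

```text
t: 7.87
tool_pos: [0.6332, 0.0449, 0.0525]
tool_rot: [0.0, 0.667, 0.745, 0.0]
force: [-0.1, 0.7, -1.5]
gripper_width: 0.0202
finger_force: 97.8
```

Emit:
servo_tool --pt "0 0 0 -0.01 0 0 0" --pt "0 0 0 -0.02 0 0 0" --pt "0 0 0 -0.03 0 0 0" --pt "0 0 0 -0.04 0 0 0" --pt "0 0 0 -0.05 0 0 0"

```text
t: 8.28
tool_pos: [0.6386, -0.0045, 0.0523]
tool_rot: [-0.0, 0.667, 0.745, -0.0]
force: [-0.0, 0.5, -1.9]
gripper_width: 0.0204
finger_force: 97.8
```

Emit:
servo_tool --pt "0 0 0 -0.01 0 0 0" --pt "0 0 0 -0.02 0 0 0" --pt "0 0 0 -0.03 0 0 0" --pt "0 0 0 -0.04 0 0 0" --pt "0 0 0 -0.048 0 0 0"

```text
t: 8.7
tool_pos: [0.6439, -0.0523, 0.0523]
tool_rot: [0.0, 0.667, 0.745, 0.0]
force: [0.0, -0.1, -1.9]
gripper_width: 0.0201
finger_force: 97.8
```

Emit:
servo_tool --pt "0 0 0 -0.008 0 0 0" --pt "0 0 0 -0.016 0 0 0" --pt "0 0 0 -0.021 0 0 0" --pt "0 0 0 -0.024 0 0 0" --pt "0 0 0 -0.024 0 0 0"

```text
t: 9.12
tool_pos: [0.6465, -0.0755, 0.0523]
tool_rot: [0.0, 0.667, 0.745, 0.0]
force: [0.6, 0.1, -1.8]
gripper_width: 0.0201
finger_force: 97.8
```

```bash
cat > slab.py <<'E'
from m import *
from plan import *
import sys
tag,x,y,z=sys.argv[1],*map(float,sys.argv[2:5])
p,R=pose();s=arm.read_state();print('tcp',p.round(4),np.degrees(np.arctan2(*R.as_matrix()[[1,0],0])).round(2),s['t'],np.round(s['force'],1))
for c in('scene','top'):
    d=grab(c);W=hmap(d);save(tag+'_'+c+'.png',d['image'])
    for r in imaging.masks_of('slab',c):
        m=r['region']
        if np.hypot(*(np.median(W[m],0)[:2]-[x,y]))<.06:
            P=W[m];print(c,round(r['score'],2),fit(d,m,z),'z',np.median(P[:,2]).round(4))
            A=np.c_[P[:,:2]-P[:,:2].mean(0),np.ones(len(P))];print('plane',np.linalg.lstsq(A,P[:,2],rcond=None)[0].round(4))
E
python3 slab.py in .657 -.182 .028
```

```text
tcp [ 0.6465 -0.0755  0.0523] 96.28 9.1167 [ 0.6  0.1 -1.8]
scene 0.94 (([658.3, -180.3], [133.0, 89.0], -79.95), 1420) z 0.0296
plane [ 0.578  -0.4585  0.0314]
top 0.7 (([661.8, -234.6], [74.9, 24.8], -179.64), 114) z 0.0283
plane [-1.5656  0.4457  0.0645]
```

Emit:
servo_tool --pt "0 0 0 0 0 -0.002 0" --pt "0 0 0 0 0 -0.004 0" --pt "0 0 0 0 0 -0.0055 0" --pt "0 0 0 0 0 -0.007 0" --pt "0 0 0 0 0 -0.0085 0"

```text
t: 9.73
tool_pos: [0.6464, -0.0749, 0.061]
tool_rot: [0.0, 0.667, 0.745, 0.0]
force: [-0.4, 0.4, -3.1]
gripper_width: 0.0204
finger_force: 97.8
```

Emit:
servo_tool --pt "0 0 0 0 0 -0.002 0" --pt "0 0 0 0 0 -0.005 0" --pt "0 0 0 0 0 -0.009 0" --pt "0 0 0 0 0 -0.013 0" --pt "0 0 0 0 0 -0.017 0"

```text
t: 10.15
tool_pos: [0.6465, -0.0749, 0.0783]
tool_rot: [0.0, 0.667, 0.745, 0.0]
force: [-1.0, 0.3, -2.6]
gripper_width: 0.0204
finger_force: 97.8
```

Emit:
servo_tool --pt "0 0 0 0 0 -0.003 0" --pt "0 0 0 0 0 -0.006 0" --pt "0 0 0 0 0 -0.008 0" --pt "0 0 0 0 0 -0.009 0" --pt "0 0 0 0 0 -0.009 0"

```text
t: 10.57
tool_pos: [0.6465, -0.075, 0.0871]
tool_rot: [0.0, 0.667, 0.745, 0.0]
force: [-0.2, 0.1, -2.6]
gripper_width: 0.0204
finger_force: 97.8
```

```bash
python3 slab.py up .657 -.182 .0563
```

```text
tcp [ 0.6465 -0.075   0.0871] 96.3 10.5667 [-0.2  0.1 -2.6]
scene 0.71 (([657.6, -181.7], [127.7, 84.6], -82.25), 1397) z 0.0575
plane [ 0.6369 -0.444   0.0602]
top 0.45 (([661.7, -236.6], [80.3, 17.4], -179.97), 89) z 0.0563
plane [0.0085 0.0098 0.0562]
```

View pics/up_scene.png

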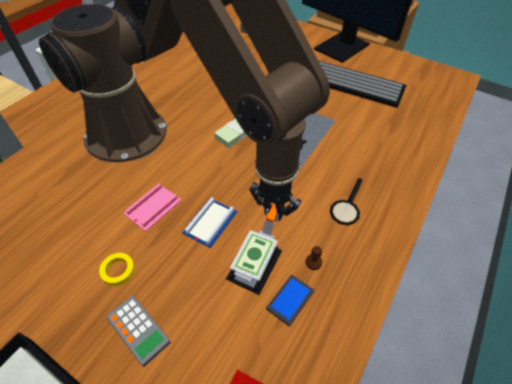

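The slab is up, level and square on the blade. I'll refine the viewer pose once before carrying it over.

```bash
python3 - <<'E'
from m import *
for c in('scene','top'):
    d=grab(c);W=hmap(d);im=d['image'].astype(int);hsv=cv2.cvtColor(d['image'],cv2.COLOR_RGB2HSV)
    near=(abs(W[...,0]-.48)<.075)&(abs(W[...,1]+.14)<.1)
    blue=near&(im[...,2]>im[...,0]+25); 
    print(c,'blue',fit(d,cv2.morphologyEx(blue.astype(np.uint8),cv2.MORPH_CLOSE,np.ones((3,3))),.006))
    nw=near&(im[...,2]>im[...,0]*.75); print('nw',fit(d,nw,.006))
    r=near&(W[...,2]>.016)&(W[...,2]<.03);print('rails',rect(W[r]),r.sum(),W[r].mean(0).round(4))
    pan=near&(hsv[...,2]>225)&(W[...,2]<.012);print('panel',fit(d,pan,.006),W[pan].mean(0).round(4))
E
```

```text
scene blue (([519.7, -140.6], [146.6, 44.8], -99.79), 227)
nw (([479.9, -136.6], [150.9, 103.4], -87.52), 1437)
rails ([480.5, -139.4], [131.4, 78.2], -86.84) 317 [ 0.4815 -0.1426  0.0221]
panel (([477.1, -139.4], [125.0, 54.5], -87.18), 604) [ 0.4783 -0.1409  0.0076]Traceback (most recent call last):
  File "<stdin>", line 6, in <module>
  File "m.py", line 13, in fit
    k=1+np.argmax(st[1:,4]); v,u=np.where(l==k)
        ~~~~~~~~~^^^^^^^^^^
    return _wrapfunc(a, 'argmax', axis=axis, out=out, **kwds)
    return bound(*args, **kwds)
ValueError: attempt to get argmax of an empty sequence
```

```bash
python3 - <<'E'
from plan import *
a=np.array([.6465,-.0750,.0873]);b=np.array([.4787,-.0327,.0873])
N=25;f=[(1-np.cos(np.pi*i/(N-1)))/2 for i in range(1,N)]+[1]
plan((a,down(96.3)),[(a+(b-a)*k,96.3-5*k,1) for k in f],0)
E
```

```text
[[0.0, 0.0, 0.0, 0.0, -0.001, 0.0, 0], [0.0, 0.0, 0.001, 0.001, -0.003, 0.0, 0], [0.0, 0.0, 0.003, 0.002, -0.006, 0.0, 0], [0.0, 0.0, 0.006, 0.004, -0.011, 0.0, 0], [0.0, 0.0, 0.009, 0.006, -0.017, 0.0, 0]]
[[0.0, 0.0, 0.004, 0.003, -0.007, 0.0, 0], [0.0, 0.0, 0.008, 0.006, -0.015, 0.0, 0], [0.0, 0.0, 0.013, 0.009, -0.024, 0.0, 0], [0.0, 0.0, 0.018, 0.012, -0.033, 0.0, 0], [0.0, 0.0, 0.023, 0.016, -0.043, 0.0, 0]]
[[0.0, 0.0, 0.006, 0.004, -0.011, 0.0, 0], [0.0, 0.0, 0.012, 0.007, -0.021, 0.0, 0], [0.0, 0.0, 0.017, 0.011, -0.032, 0.0, 0], [0.0, 0.0, 0.023, 0.014, -0.043, 0.0, 0], [0.0, 0.0, 0.028, 0.018, -0.053, 0.0, 0]]
[[0.0, 0.0, 0.005, 0.003, -0.01, 0.0, 0], [0.0, 0.0, 0.01, 0.005, -0.019, 0.0, 0], [0.0, 0.0, 0.014, 0.008, -0.027, 0.0, 0], [0.0, 0.0, 0.018, 0.01, -0.034, 0.0, 0], [0.0, 0.0, 0.021, 0.012, -0.04, 0.0, 0]]
[[0.0, 0.0, 0.003, 0.001, -0.005, 0.0, 0], [0.0, 0.0, 0.005, 0.002, -0.008, 0.0, 0], [0.0, 0.0, 0.006, 0.003, -0.01, 0.0, 0], [0.0, 0.0, 0.006, 0.003, -0.011, 0.0, 0], [0.0, 0.0, 0.006, 0.003, -0.011, 0.0, 0]]
end [ 0.4787 -0.0328  0.0873]
```

Emit:
servo_tool --pt "0 0 0 0 -0.001 0 0" --pt "0 0 0.001 0.001 -0.003 0 0" --pt "0 0 0.003 0.002 -0.006 0 0" --pt "0 0 0.006 0.004 -0.011 0 0" --pt "0 0 0.009 0.006 -0.017 0 0"

```text
t: 11.28
tool_pos: [0.6283, -0.0707, 0.0867]
tool_rot: [-0.0, 0.671, 0.742, -0.0]
force: [-0.4, 0.6, -1.6]
gripper_width: 0.0204
finger_force: 97.8
```

Emit:
servo_tool --pt "0 0 0.004 0.003 -0.007 0 0" --pt "0 0 0.008 0.006 -0.015 0 0" --pt "0 0 0.013 0.009 -0.024 0 0" --pt "0 0 0.018 0.012 -0.033 0 0" --pt "0 0 0.023 0.016 -0.043 0 0"

```text
t: 11.7
tool_pos: [0.5835, -0.059, 0.0869]
tool_rot: [0.0, 0.679, 0.734, 0.0]
force: [0.2, -0.1, -2.7]
gripper_width: 0.0199
finger_force: 97.8
```

Emit:
servo_tool --pt "0 0 0.006 0.004 -0.011 0 0" --pt "0 0 0.012 0.007 -0.021 0 0" --pt "0 0 0.017 0.011 -0.032 0 0" --pt "0 0 0.023 0.014 -0.043 0 0" --pt "0 0 0.028 0.018 -0.053 0 0"

```text
t: 12.12
tool_pos: [0.5289, -0.0453, 0.0869]
tool_rot: [-0.0, 0.689, 0.724, -0.0]
force: [0.1, 0.8, -2.2]
gripper_width: 0.0206
finger_force: 97.8
```

Emit:
servo_tool --pt "0 0 0.005 0.003 -0.01 0 0" --pt "0 0 0.01 0.005 -0.019 0 0" --pt "0 0 0.014 0.008 -0.027 0 0" --pt "0 0 0.018 0.01 -0.034 0 0" --pt "0 0 0.021 0.012 -0.04 0 0"

```text
t: 12.53
tool_pos: [0.4889, -0.0353, 0.0868]
tool_rot: [0.0, 0.697, 0.717, 0.0]
force: [0.1, -0.1, -2.8]
gripper_width: 0.0204
finger_force: 97.8
```

Emit:
servo_tool --pt "0 0 0.003 0.001 -0.005 0 0" --pt "0 0 0.005 0.002 -0.008 0 0" --pt "0 0 0.006 0.003 -0.01 0 0" --pt "0 0 0.006 0.003 -0.011 0 0" --pt "0 0 0.006 0.003 -0.011 0 0"

```text
t: 12.95
tool_pos: [0.4786, -0.0328, 0.0868]
tool_rot: [0.0, 0.699, 0.715, 0.0]
force: [0.0, 0.3, -2.1]
gripper_width: 0.0201
finger_force: 97.8
```

```bash
python3 slab.py ov .48 -.14 .0563
```

```text
tcp [ 0.4786 -0.0328  0.0868] 91.32 12.95 [ 0.   0.3 -2.1]
scene 0.6 (([481.6, -140.2], [130.2, 87.2], -85.52), 1099) z 0.0575
plane [ 1.0049 -0.4293  0.0619]
top 0.62 (([480.9, -182.9], [79.4, 41.5], -179.61), 255) z 0.0563
plane [-0.284   4.9621  0.0801]
```

Emit:
servo_tool --pt "0 0 0 0 0 0.002 0" --pt "0 0 0 0 0 0.006 0" --pt "0 0 0 0 0 0.011 0" --pt "0 0 0 0 0 0.016 0" --pt "0 0 0 0 0 0.02 0"

```text
t: 13.57
tool_pos: [0.4783, -0.0328, 0.066]
tool_rot: [-0.0, 0.699, 0.715, -0.0]
force: [-0.7, 0.1, -2.4]
gripper_width: 0.0201
finger_force: 97.8
```

Emit:
servo_tool --pt "0 0 0 0 0 0.002 0" --pt "0 0 0 0 0 0.004 0" --pt "0 0 0 0 0 0.005 0" --pt "0 0 0 0 0 0.006 0" --pt "0 0 0 0 0 0.007 0"

```text
t: 13.98
tool_pos: [0.4787, -0.0328, 0.0598]
tool_rot: [0.0, 0.699, 0.715, 0.0]
force: [-0.5, -0.5, -1.7]
gripper_width: 0.0201
finger_force: 97.8
```

Emit:
servo_tool --pt "0 0 0 0 0 0.001 0" --pt "0 0 0 0 0 0.002 0" --pt "0 0 0 0 0 0.003 0" --pt "0 0 0 0 0 0.004 0" --pt "0 0 0 0 0 0.005 0"

```text
t: 14.4
tool_pos: [0.4786, -0.0328, 0.0548]
tool_rot: [0.0, 0.699, 0.715, 0.0]
force: [-0.1, 0.4, -1.2]
gripper_width: 0.0206
finger_force: 97.8
```

Emit:
servo_tool --pt "0 0 0 0 0 0.001 0" --pt "0 0 0 0 0 0.002 0" --pt "0 0 0 0 0 0.003 0" --pt "0 0 0 0 0 0.0035 0" --pt "0 0 0 0 0 0.0035 0"

```text
t: 14.82
tool_pos: [0.4785, -0.0328, 0.0512]
tool_rot: [-0.0, 0.699, 0.715, -0.0]
force: [-0.6, -1.5, -1.2]
gripper_width: 0.0202
finger_force: 97.8
```

```bash
python3 slab.py dn .48 -.14 .028
python3 -c "
from h import *
a=cv2.imread('pics/dn_scene.png')[160:280,150:310]
cv2.imwrite('pics/dn.png',cv2.resize(a,None,fx=4,fy=4,interpolation=2))"
```

```text
tcp [ 0.4785 -0.0328  0.0512] 91.31 14.8167 [-0.6 -1.5 -1.2]
scene 0.87 (([479.6, -138.8], [124.4, 85.3], -86.21), 1009) z 0.0299
plane [ 1.0142 -0.4195  0.0347]
```

View pics/dn.png

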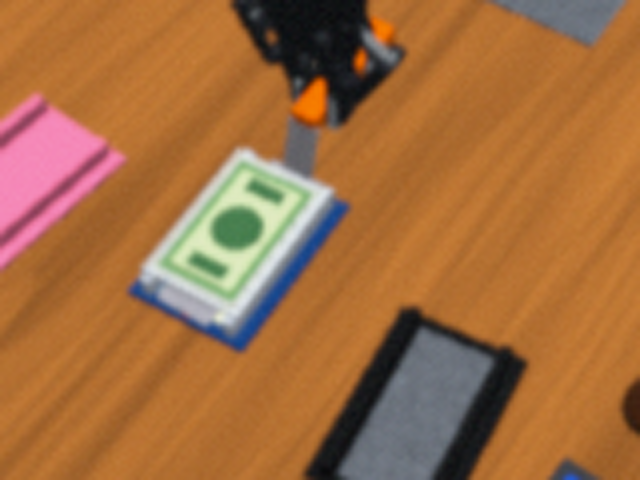

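The slab rests square and centred on the viewer, at (479.6,-138.8), -86.2° by scene camera. Drawing the blade out.

Emit:
servo_tool --pt "0 0 0 0.002 0 0 0" --pt "0 0 0 0.006 0 0 0" --pt "0 0 0 0.012 0 0 0" --pt "0 0 0 0.02 0 0 0" --pt "0 0 0 0.03 0 0 0"

```text
t: 15.43
tool_pos: [0.4778, -0.002, 0.0513]
tool_rot: [-0.0, 0.699, 0.715, -0.0]
force: [-0.0, -0.7, -2.6]
gripper_width: 0.0203
finger_force: 97.8
```

Emit:
servo_tool --pt "0 0 0 0.012 0 0 0" --pt "0 0 0 0.024 0 0 0" --pt "0 0 0 0.036 0 0 0" --pt "0 0 0 0.048 0 0 0" --pt "0 0 0 0.06 0 0 0"

```text
t: 15.85
tool_pos: [0.4762, 0.0587, 0.0513]
tool_rot: [-0.0, 0.699, 0.715, -0.0]
force: [-0.5, 0.2, -2.3]
gripper_width: 0.0201
finger_force: 97.8
```

Emit:
servo_tool --pt "0 0 0 0.014 0 0 0" --pt "0 0 0 0.028 0 0 0" --pt "0 0 0 0.044 0 0 0" --pt "0 0 0 0.06 0 0 0" --pt "0 0 0 0.07 0 0 0"

```text
t: 16.27
tool_pos: [0.4746, 0.1292, 0.0513]
tool_rot: [0.0, 0.699, 0.716, 0.0]
force: [0.1, 0.2, -1.1]
gripper_width: 0.0203
finger_force: 97.8
```

```bash
python3 slab.py out .48 -.14 .028
python3 - <<'E'
from plan import *
p,R=pose()
a=np.array([.4750,.1271,.0515])
N=12;b=np.array([.5531,.3404,.08])
f=[(1-np.cos(np.pi*i/N))/2 for i in range(1,N+1)]
plan((a,down(91.3)),[(a+[0,.01,.015],91.3,1),(a+[0,.02,.0285],91.3,1)]+[(a+[0,.02,.0285]+(b-a-[0,.02,.0285])*k,91.3-6.35*k,1) for k in f]+[(b,84.95,1)]+[((b-[0,0,h]),84.95,1) for h in(.008,.016,.024,.029,.032)],0)
E
```

```text
tcp [0.4746 0.1292 0.0513] 91.38 16.2667 [ 0.1  0.2 -1.1]
scene 0.93 (([478.9, -138.6], [127.9, 86.7], -85.61), 996) z 0.0299
plane [ 0.7937 -0.3074  0.0322]
top 0.92 (([479.1, -142.2], [120.2, 83.4], -86.43), 741) z 0.0288
plane [0.2744 0.9489 0.0374]
[[0.0, 0.0, 0.0, 0.01, 0.0, -0.015, 0], [0.0, 0.0, 0.0, 0.02, 0.0, -0.029, 0], [0.0, 0.0, 0.002, 0.023, 0.002, -0.029, 0], [0.0, 0.0, 0.007, 0.033, 0.006, -0.029, 0], [0.0, 0.0, 0.016, 0.048, 0.013, -0.029, 0]]
[[0.0, 0.0, 0.012, 0.02, 0.008, 0.001, 0], [0.0, 0.0, 0.025, 0.043, 0.017, 0.001, 0], [0.0, 0.0, 0.039, 0.068, 0.028, 0.001, 0], [0.0, 0.0, 0.054, 0.093, 0.038, 0.001, 0], [0.0, 0.0, 0.067, 0.116, 0.047, 0.001, 0]]
[[0.0, 0.0, 0.012, 0.021, 0.007, -0.001, 0], [0.0, 0.0, 0.02, 0.037, 0.013, -0.001, 0], [0.0, 0.0, 0.026, 0.046, 0.016, -0.001, 0], [0.0, 0.0, 0.028, 0.05, 0.017, -0.001, 0], [0.0, 0.0, 0.028, 0.05, 0.017, -0.001, 0]]
[[0.0, 0.0, 0.0, 0.0, 0.0, 0.008, 0], [0.0, 0.0, 0.0, 0.0, 0.0, 0.017, 0], [0.0, 0.0, 0.0, 0.0, 0.0, 0.025, 0], [0.0, 0.0, 0.0, 0.0, 0.0, 0.029, 0], [0.0, 0.0, 0.0, 0.0, 0.0, 0.033, 0]]
end [0.5531 0.3406 0.0475]
```

Emit:
servo_tool --pt "0 0 0 0.01 0 -0.015 0" --pt "0 0 0 0.02 0 -0.029 0" --pt "0 0 0.002 0.023 0.002 -0.029 0" --pt "0 0 0.007 0.033 0.006 -0.029 0" --pt "0 0 0.016 0.048 0.013 -0.029 0"

```text
t: 16.88
tool_pos: [0.4864, 0.1748, 0.0799]
tool_rot: [-0.0, 0.705, 0.709, -0.0]
force: [0.7, 0.2, -2.5]
gripper_width: 0.0203
finger_force: 98.1
```

Emit:
servo_tool --pt "0 0 0.012 0.02 0.008 0 0" --pt "0 0 0.025 0.043 0.017 0 0" --pt "0 0 0.039 0.068 0.028 0 0" --pt "0 0 0.054 0.093 0.038 0 0" --pt "0 0 0.067 0.116 0.047 0 0"

```text
t: 17.3
tool_pos: [0.5335, 0.293, 0.0793]
tool_rot: [-0.0, 0.729, 0.685, -0.0]
force: [0.4, -0.0, -1.4]
gripper_width: 0.0203
finger_force: 98.0
```

Emit:
servo_tool --pt "0 0 0.012 0.021 0.007 0 0" --pt "0 0 0.02 0.037 0.013 0 0" --pt "0 0 0.026 0.046 0.016 0 0" --pt "0 0 0.028 0.05 0.017 0 0" --pt "0 0 0.028 0.05 0.017 0 0"

```text
t: 17.72
tool_pos: [0.5528, 0.3408, 0.0795]
tool_rot: [-0.0, 0.737, 0.675, -0.0]
force: [-1.3, -0.4, -1.3]
gripper_width: 0.02
finger_force: 98.0
```

Emit:
servo_tool --pt "0 0 0 0 0 0.008 0" --pt "0 0 0 0 0 0.017 0" --pt "0 0 0 0 0 0.025 0" --pt "0 0 0 0 0 0.029 0" --pt "0 0 0 0 0 0.033 0"

```text
t: 18.13
tool_pos: [0.5525, 0.34, 0.0462]
tool_rot: [-0.0, 0.738, 0.675, -0.001]
force: [-0.4, -0.4, -1.7]
gripper_width: 0.0199
finger_force: 98.0
```

Emit:
servo_tool --pt "0 0 0 0 0 0.001 0" --pt "0 0 0 0 0 0.002 0" --pt "0 0 0 0 0 0.003 0" --pt "0 0 0 0 0 0.0035 0" --pt "0 0 0 0 0 0.0035 0"

```text
t: 18.55
tool_pos: [0.553, 0.3408, 0.044]
tool_rot: [0.0, 0.737, 0.675, 0.0]
force: [-0.5, -0.3, -1.2]
gripper_width: 0.0201
finger_force: 98.0
```

Emit:
servo_tool --pt "0 0 0 0 0 0.0005 0" --pt "0 0 0 0 0 0.001 0" --pt "0 0 0 0 0 0.0015 0" --pt "0 0 0 0 0 0.0018 0" --pt "0 0 0 0 0 0.0018 0"

```text
t: 18.97
tool_pos: [0.553, 0.3408, 0.0422]
tool_rot: [0.0, 0.738, 0.675, 0.0]
force: [-1.2, 0.6, 2.5]
gripper_width: 0.0201
finger_force: 98.7
```

Contact with the mat. Releasing and rising straight up.

Emit:
servo_tool --pt "0 0 0 0 0 0 0.3" --pt "0 0 0 0 0 0 0.5" --pt "0 0 0 0 0 0 0.8" --pt "0 0 0 0 0 0 1" --pt "0 0 0 0 0 0 1" --newtons 20

```text
t: 19.38
tool_pos: [0.5529, 0.3407, 0.042]
tool_rot: [-0.0, 0.738, 0.675, -0.0]
force: [-0.5, 0.7, -0.6]
gripper_width: 0.0731
finger_force: 0.0
```

Emit:
servo_tool --pt "0 0 0 0 0 0 1" --pt "0 0 0 0 0 0 1" --pt "0 0 0 0 0 -0.01 1" --pt "0 0 0 0 0 -0.025 1" --pt "0 0 0 0 0 -0.045 1"

```text
t: 19.8
tool_pos: [0.5522, 0.3403, 0.087]
tool_rot: [-0.0, 0.738, 0.675, -0.001]
force: [-0.0, 0.4, 0.8]
gripper_width: 0.0853
finger_force: 0.0
```

Emit:
servo_tool --pt "0 0 0 0 0 -0.025 1" --pt "0 0 0 0 0 -0.05 1" --pt "0 0 0 0 0 -0.08 1" --pt "0 0 0 0 0 -0.1 1" --pt "0 0 0 0 0 -0.1 1"

```text
t: 20.22
tool_pos: [0.5549, 0.3419, 0.1925]
tool_rot: [0.001, 0.737, 0.675, 0.003]
force: [1.3, -0.2, 1.2]
gripper_width: 0.0856
finger_force: 0.0
```

```bash
python3 slab.py fin .48 -.14 .028; python3 - <<'E'
from m import *
d=grab('scene');W=hmap(d)
for r in imaging.masks_of('lifter','scene'):
    m=r['region']&(W[...,2]<.02)&(W[...,1]<.29);print(fit(d,m,.0055),np.median(W[m][:,2]))
E
```

```text
tcp [0.5549 0.3419 0.1925] 84.96 20.2167 [ 1.3 -0.2  1.2]
scene 0.84 (([480.3, -140.1], [124.9, 86.8], -85.66), 1026) z 0.0298
plane [ 0.8746 -0.3618  0.0329]
top 0.96 (([479.0, -141.2], [124.9, 89.5], -86.36), 796) z 0.0288
plane [0.236  0.6654 0.0346]
(([543.3, 230.1], [129.9, 50.2], -94.51), 337) 0.0069239252647195215
```

View pics/fin_scene.png

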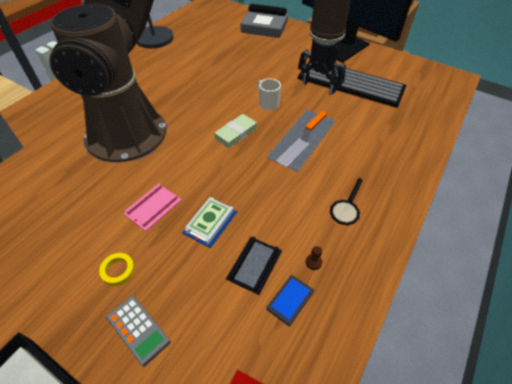

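The note is on the blue viewer at (210,221) and the lifter is back on the mat at (302,140). The rack is empty, everything else is in place, and the gripper is clear.

```bash
python3 -c "
from station import arm
print(arm.close_job())"
```

```text
the job is handed in; nothing more can be done
None
```

The note lies flat across the blue viewing stand's rails, centred within about 2 mm and square within about 1.5° by camera; the lifter is back flat on the grey mat, nothing else looks disturbed, and the job was handed in at about 20 s.

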